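Draw the pattern slide from its guide and stack it

ROBOT

A 6-joint arm with a two-finger parallel gripper is mounted at the origin on a cart in front of the work surface, level with it; the furniture and walls round the work are solid. World frame = base frame: x ahead of the robot, y to its left, z up, the work surface at z = 0. Lengths are in m, angles in rad, forces in N, time in s.
With the tool pointing down it reaches from about 0.325 to 0.775 m from the base axis. Payload 5.5 kg.
Tool frame: the origin (TCP) lies midway between the tips of the shut fingers; the grasp point (between the pads) lies 19 mm behind it (manip.grasp_offset is the distance from the TCP to the grasp point, in m); z points along the fingers, y is the line along which they close (so a half turn about z gives the same grasp; the last joint's range is limited). The gripper opens to 88 mm and grips with 3 to 60 N. Pads are 20 mm wide; open, the fingers measure 115 mm over their backs; the gripper's body (75 mm by 178 mm) begins 61 mm behind the grasp point.
Start: joints at [1.099, 0.091, 1.231, -0, 1.82, -0.057], TCP at [0.242, 0.549, 0.186] pointing down, gripper open.
Joint ranges: [-2.87, 2.87], [-0.86, 2.18], [0.17, 2.46], [-1.51, 4.65], [0.06, 2.69], [-2.65, 2.65]. Speed limits (rad/s): [2.57, 2.57, 3.01, 3.14, 3.14, 3.14].

INTERFACE

Orientations are given as a rotation vector (axis times angle).
In Python, from workcell import manip gives the robot as it stands. The module is installed in compiled form; this text tells all that it offers.
- The arm moves only by the tool send_rows, never from a script. Its argument "rows" is a list of rows, each a list of 5 numbers: the shift along the world's x, y, z scaled (see below), then the turn about the world's z scaled (see below), then the gripper's target within -1 to 1 (fully open at 1, half-way at 0, shut at -1). In form: [[dx, dy, dz, roll, claw], ...]. A call has 1 to 12 rows; each row shifts and turns the commanded pose from where the row before left it; what a row does not reach is not made up. The controller multiplies each number of a shift by 4 cm and each number of a turn by pi/2 rad. A row lasts 1/10 s, in which the tool goes at most 50 mm and 8.59 degrees, less where a joint would pass 70% of its speed; a pose out of reach is approached as far as the arm can. A call with a number of a shift or a turn outside -1 to 1 is refused whole. A call with a gripper value outside its range is refused whole. The fingers move at their own pace and stop on an object; the grip force is fixed at half the most. Time passes only in rows, so rows that do not move let the fingers close. It gives the time, the measured TCP pose, the force, the opening and the grip force at its end, in the units of the state.
- manip.sense(): the state, without advancing time (a new reading comes with each control period).
- manip.capture(name): name is "side" or "top" or "wrist"; returns the picture (480x640x3 uint8, red, green, blue); there is no depth.
- manip.calibration(name): a dict with "fov_y" (degrees; the focal length in pixels is half the picture's height over the tangent of half this angle, whatever the lens; pixels are square), "cx", "cy" (the principal point, pixels), "world_from_camera" (4x4, takes a point from camera to world coordinates); the wrist camera has in their place "tool_from_camera" (4x4, takes a point from camera to tool coordinates, whose origin is the TCP and whose axes are the flange's). Camera axes: x right, y down, z forward; pixel columns grow to the right and rows downward; lengths in m; the calibration is good to about 2 mm. A picture is of the moment at which its call begins: read the wrist's pose just before it. calibration takes no time and is no camera call.
- manip.finish_job(): hands the job in; it is judged then, once.
The state is a dict: "time": time; "joint_pos": joint angles; "dq": joint speeds; "tau": joint torques, N m; "tcp_pos": TCP position; "eef_rot": TCP orientation; "ft_force": force on the tool from outside, world axes, zero at the start; "torque": the same for the moment, N m; "finger_gap": finger opening in m; "gripper_force": force on a finger pad.
Only numpy, scipy, OpenCV 4.12 (cv2) and the standard library are available. Lean on these libraries where they do the work, as an engineer would, in place of code of your own. Each camera call takes 0.05 s, during which the arm holds its last target. There are 200 camera calls.

TASK

Draw the flat wooden pattern slide out of its guide, toward the robot, until it lies clear of the channel on the narrow ledge, keeping it level all the way so that it does not bind or tip. Then pick it up and set it down, still level and without dropping it, on top of the two spare slides, its edges in line with theirs. Do not shift the spares, and leave the round tin and the sanding block where they are.

Things in the scene. Friction and masses are not known exactly. Their poses are not given: they have to be found in the camera images.
- guide: Fixed wooden guide. Origin on the bench under the channel; the slide is drawn along its -x axis (roughly toward the robot), z up. Channel floor 30 mm above the bench, 67 mm wide, 12 mm high under two dark lips (tops at 50 mm) that cover the slide's long edges and leave an open slot 44 mm wide. Channel from x = -70 mm (open mouth) to a rear stop at x = +80 mm; 95 mm wide outside.
- channel_mouth (a point): Middle of the channel floor at the mouth, 30 mm above the bench, where the lips end; guide's axes. The slide is clear when its centre is more than 75 mm from here in the drawing direction (-x).
- ledge_end (a point): Middle of the ledge's front end. In front of the mouth the channel floor goes on at the same height (30 mm) as a narrow ledge, 36 mm wide and 125 mm long, with nothing above or beside it; guide's axes. The slide tips off if its centre passes about 5 mm beyond this end.
- slide_center (a point): Centre (half-way up) of the pattern slide, a loose pale wooden plate 150 (x) x 64 (y) x 10 mm, about 0.13 kg, with a finger hole through it. Its axes start along the guide's; it starts in the channel, fully home or drawn out by up to 20 mm. It balances 10 mm from here toward +x (solid end). On the ledge its long edges overhang 14 mm each side, so it can be gripped across its width.
- slide_hole (a point): Centre (half-way up) of the slide's finger hole, 40 mm from the slide's centre toward -x (front end). The hole is 50 mm long (x), 40 mm wide (y), leaving a 10 mm bar at the front end and 12 mm at each side. Shut fingertips let down into it can draw the slide by that bar; the channel floor is 5 mm below this point.
- slide: The same pattern slide; origin at the centre of its underside, axes as above.
- spare_top_center (a point): Centre (half-way up) of the upper one of two spare slides that lie loose on one another on the bench, edges in line; both have the same shape and size (150 x 64 x 10 mm) as the pattern slide, x along their length, hole toward -x. The stack's top is 20 mm above the bench. Nothing stands within 50 mm of it.
- spare_low_center (a point): Centre (half-way up) of the lower spare slide.
- round_tin: Round pale wooden tin, 69 mm across and 36 mm high, standing between the guide and the spare slides; a bystander. Origin under its centre.
- sanding_block: Cork sanding block, 65 x 112 x 37 mm, lying between the guide and the spare slides, nearer the robot than the tin; a bystander. Origin under its centre.
Things that resemble listed ones, but are neither listed nor needed, are in the scene too. Leave any turquoise look-alike of the slide alone.

How it is judged:
On the way:
1. the slide is drawn out along the channel and lies level on the ledge, clear of the lips (x of slide_center in the frame of guide below -0.146 m and z of slide_center in the frame of guide between 0.031 and 0.039 m and y of slide_center in the frame of guide between -0.02 and 0.02 m and angle between slide_center's own z axis and vertical below 0.08 rad), for 0.2 s.
At the end, for the whole second after the job is handed in: The pattern slide lies flat (within 0.05 rad) and at rest on the upper spare slide, their centres within 10 mm of each other seen from above and their long edges parallel within 0.12 rad (either end may point forward); the spares still lie on the bench (horizontal distance between slide_center and spare_top_center below 0.01 m and angle between the x axis of slide_center and the x axis of spare_top_center, either way round below 0.12 rad and z of slide_center in the frame of spare_top_center between 0.007 and 0.013 m and angle between slide_center's own z axis and vertical below 0.05 rad and height (world z) of spare_top_center below 0.018 m and linear speed of slide below 0.02 m/s); the robot touches nothing.
It fails at once if the slide is tilted by more than 0.25 rad (angle between slide_center's own z axis and vertical above 0.25 rad).
It fails at once if the slide is dropped (falls free by more than about 13 mm) (linear speed of slide above 0.5 m/s and contact force between slide and anything else below 0.01 N).
It fails at once if a spare slide is shifted by more than 15 mm (distance of any of spare_top_center, spare_low_center from where it was at the start of the episode above 0.015 m).
It fails at once if the round tin or the sanding block is moved by more than 20 mm (distance of any of round_tin, sanding_block from where it was at the start of the episode above 0.02 m).
It also fails if it takes over 61 s, if anything falls off the work surface, if the arm or the gripper's body presses on something with over 40 N, if the wrist force passes 120 N, or if a joint passes its speed limit or range.

## Working session

There is one attempt and no reset: what is moved stays moved. The work goes in short steps, Python scripts to look and compute and a tool call to move; the robot and the scene stay as the last step left them, time stands still between calls to the robot, and variables do not carry over. Pictures are saved under pics/ and viewed, at most 10 in all, crops included, and the job is handed in when it is done.

Besides the shell and the picture viewer there is one more tool, called after "Call:" as name(argument=value, ...), one argument or row to a line, values as JSON. send_rows: Moves the arm, as the interface text tells. Its arguments: {"type":"object","properties":{"rows":{"type":"array"}},"required":["rows"]}

```bash
mkdir -p pics
python3 - <<'E'
from workcell import manip
import cv2,numpy as np
np.set_printoptions(precision=4,suppress=True)
for n in("top","side"):
    cv2.imwrite(f"pics/{n}0.png",manip.capture(n)[:,:,::-1])
for n in("top","side","wrist"):print(n,manip.calibration(n))
print(manip.sense(),manip.grasp_offset)
E
```

```text
top {'fov_y': 48.016711794724365, 'cx': 323.0124943216983, 'cy': 240.57079117559218, 'world_from_camera': array([[-0.0253, -0.9843,  0.1747,  0.3177],
       [-0.9997,  0.0247, -0.0055,  0.0827],
       [ 0.0011, -0.1748, -0.9846,  1.2263],
       [ 0.    ,  0.    ,  0.    ,  1.    ]])}
side {'fov_y': 53.815963757364074, 'cx': 319.7377604952526, 'cy': 242.4117589058175, 'world_from_camera': array([[ 0.8893, -0.2445,  0.3865,  0.1561],
       [-0.4573, -0.482 ,  0.7473, -0.6236],
       [ 0.0036, -0.8413, -0.5405,  0.5591],
       [ 0.    ,  0.    ,  0.    ,  1.    ]])}
wrist {'fov_y': 62.71169284549922, 'cx': 321.92061633586115, 'cy': 240.0832489574785, 'tool_from_camera': array([[-0.0015, -0.9518, -0.3066,  0.084 ],
       [ 1.    , -0.0016, -0.0001,  0.0002],
       [-0.0004, -0.3066,  0.9518, -0.199 ],
       [ 0.    ,  0.    ,  0.    ,  1.    ]])}
{'time': 0.1, 'joint_pos': array([ 1.0993,  0.0918,  1.2317, -0.    ,  1.8198, -0.0567]), 'dq': array([-0.0001, -0.0032, -0.0016,  0.0012,  0.0006, -0.0002]), 'tau': array([  0.0022, -44.7857, -40.7568,   0.0701,   0.0284,  -0.0001]), 'tcp_pos': array([0.2417, 0.5488, 0.1846]), 'eef_rot': array([-0.6467, -3.0739,  0.0027]), 'ft_force': array([-0.3478, -0.68  , -0.2072]), 'torque': array([-0.0256,  0.0384, -0.0172]), 'gripper_force': 0.0, 'finger_gap': 0.08777056417390833} 0.0187
```

View pics/top0.png

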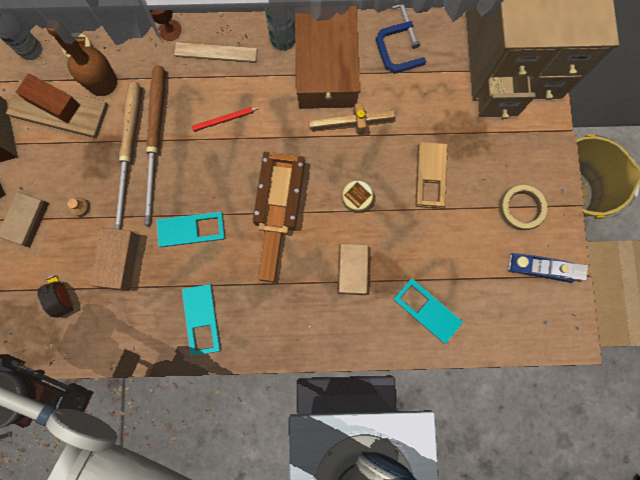

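View pics/side0.png

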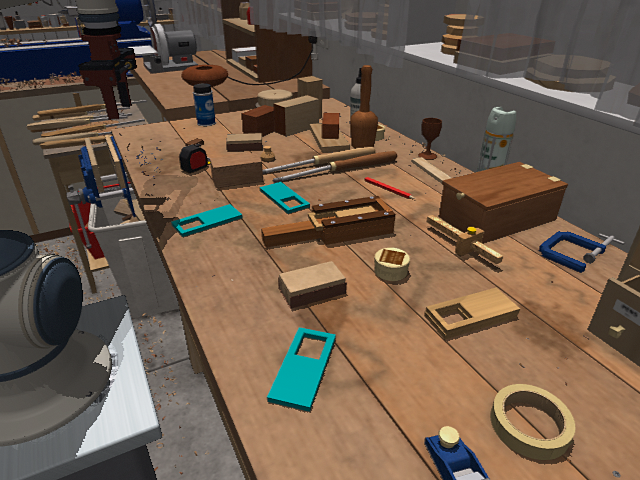

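The top view shows the guide at (278,195) with the ledge running to (270,280), the pale slide inside it at (282,185), spares at (432,175), tin at (358,195) and cork block at (353,268). Things that could be taken for the slide are the turquoise plates at (190,229), (201,320) and (428,310), and the pale spare stack at (432,175). I choose the pale plate under the dark lips at (282,185) and will check it in a close crop.

```bash
cat > h.py <<'E'
from workcell import manip
import cv2,numpy as np
from scipy.spatial.transform import Rotation as R
np.set_printoptions(precision=4,suppress=True)
def T(n):
    c=manip.calibration(n)
    if n!="wrist": return c,c["world_from_camera"]
    s=manip.sense();M=np.eye(4);M[:3,:3]=R.from_rotvec(s["eef_rot"]).as_matrix();M[:3,3]=s["tcp_pos"]
    return c,M@c["tool_from_camera"]
def w(c,M,u,v,z):
    f=240/np.tan(np.radians(c["fov_y"]/2))
    d=M[:3,:3]@np.array([(u-c["cx"])/f,(v-c["cy"])/f,1]);o=M[:3,3]
    return o+d*(z-o[2])/d[2]
def px(c,M,p):
    f=240/np.tan(np.radians(c["fov_y"]/2));q=M[:3,:3].T@(np.asarray(p)-M[:3,3])
    return np.array([c["cx"],c["cy"]])+f*q[:2]/q[2]
E
python3 - <<'E'
from h import *
im=cv2.imread("pics/top0.png")
cv2.imwrite("pics/crop0.png",cv2.resize(im[140:290,240:460],None,fx=3.6,fy=3.6,interpolation=cv2.INTER_CUBIC))
E
```

```text
(no output)
```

View pics/crop0.png

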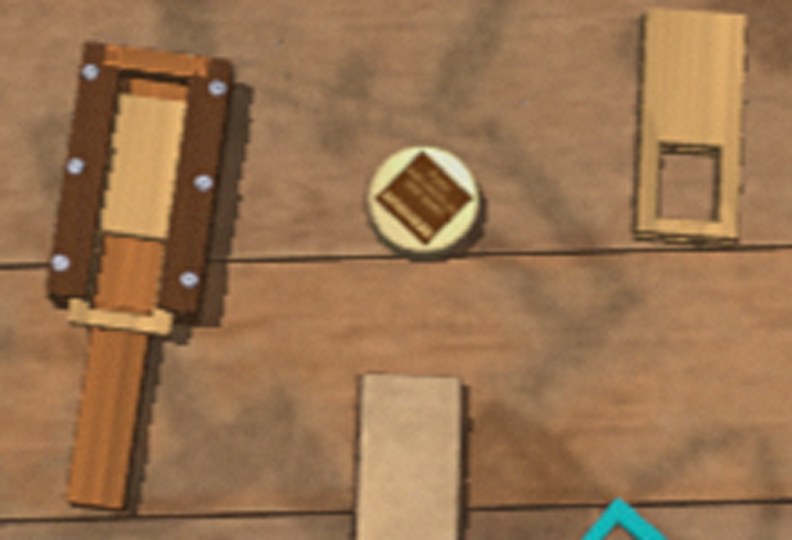

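The crop confirms it: the pale plate sits under two screwed dark lips, with its hole (crop ~ (130,272)) and front bar (120,318) at the mouth. The ledge end is at (97,507) and the spares' hole faces the robot.

Run:
```python
from h import *
c,M=T("top")
P=lambda u,v,z:w(c,M,240+(u+.5)/3.6-.5,140+(v+.5)/3.6-.5,z)
for n,u,v,z in [("ledgeL",68,503,.03),("ledgeR",127,507,.03),("lipBL",87,42,.05),("lipBR",232,60,.05),("lipFL",50,297,.05),("lipFR",198,312,.05),
 ("sl rear",152,94,.04),("hole rear",133,236,.04),("bar rear",124,309,.04),("bar front",120,324,.04),("barL",70,306,.04),("barR",172,322,.04),
 ("spBL",646,10,.02),("spBR",747,14,.02),("spFR",738,236,.02),("spFL",635,231,.02),("spholeR",690,146,.02),("sphole F",687,220,.02),("tin",422,198,.036),("block",410,376,.037)]:
    print(n,P(u,v,z))
```

```text
ledgeL [0.446  0.2217 0.03  ]
ledgeR [0.4426 0.1853 0.03  ]
lipBL [0.7369 0.2061 0.05  ]
lipBR [0.7227 0.1143 0.05  ]
lipFL [0.5721 0.23   0.05  ]
lipFR [0.5603 0.1385 0.05  ]
sl rear [0.7048 0.166  0.04  ]
hole rear [0.6122 0.179  0.04  ]
bar rear [0.5655 0.1851 0.04  ]
bar front [0.556  0.1877 0.04  ]
barL [0.5682 0.2188 0.04  ]
barR [0.5564 0.1553 0.04  ]
spBL [ 0.7604 -0.1557  0.02  ]
spBR [ 0.756  -0.2214  0.02  ]
spFR [ 0.6074 -0.2059  0.02  ]
spFL [ 0.6124 -0.1403  0.02  ]
spholeR [ 0.6677 -0.1789  0.02  ]
sphole F [ 0.6188 -0.174   0.02  ]
tin [ 0.6333 -0.0037  0.036 ]
block [0.5191 0.0079 0.037 ]
```

Call:
send_rows(
  rows=[
    [0.7,-0.73,0,0.043,-1],
    [0.7,-0.73,0,0.043,-1],
    [0.7,-0.73,0,0.043,-1],
    [0.7,-0.73,0,0.043,-1],
    [0.7,-0.73,0,0,-1],
    [0.7,-0.73,0,0,-1],
    [0.7,-0.73,0,0,-1],
    [0.7,-0.73,0,0,-1],
    [0.7,-0.73,0,0,-1],
    [0.7,-0.73,0,0,-1],
    [0.7,-0.73,0,0,-1],
    [0,0,0,0,-1],
  ],
)

```text
time: 1.3
tcp_pos: [0.5521, 0.224, 0.1841]
eef_rot: [-0.235, -3.132, 0.004]
ft_force: [-1.0, -0.4, 0.1]
finger_gap: 0.0
gripper_force: 0.0
```

Run:
```python
from h import *
c,M=T("wrist");s=manip.sense();print(s["tcp_pos"],s["eef_rot"],s["finger_gap"])
cv2.imwrite("pics/wr1.png",manip.capture("wrist")[:,:,::-1]);np.save("M1.npy",M)
Y=R.from_rotvec(s["eef_rot"]).as_matrix()[:,1];print(np.degrees(np.arctan2(Y[1],Y[0])))
```

```text
[0.5521 0.224  0.1841] [-0.2355 -3.1317  0.0035] 3.270091412798564e-05
81.40047410039595
```

View pics/wr1.png

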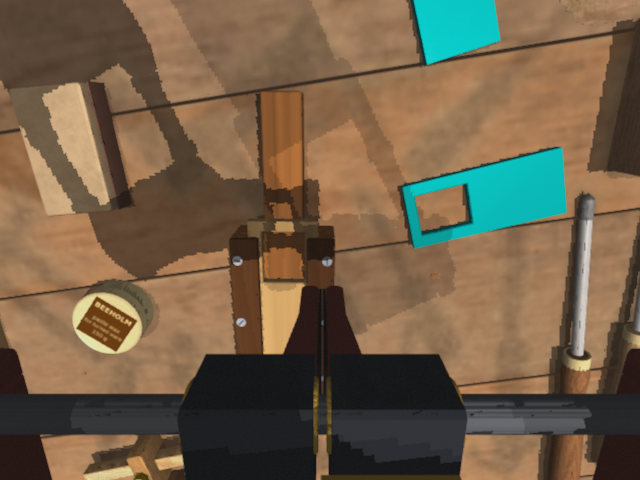

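The wrist view shows the ledge's end at (260–304,92), the slide's front bar at v≈222–234 and the hole at u 263–303, v 234–282.

Run:
```python
from h import *
c=manip.calibration("wrist");M=np.load("M1.npy")
for n,u,v,z in [("ledL",260,92,.03),("ledR",304,92,.03),("hfL",262,234,.04),("hfR",304,234,.04),("hrL",264,282,.04),("hrR",304,281,.04),("screwL",237,261,.05),("screwR",327,261,.05)]:print(n,w(c,M,u,v,z))
im=cv2.imread("pics/wr1.png");cv2.imwrite("pics/wr1c.png",cv2.resize(im[80:300,215:350],None,fx=2.7,fy=2.7))
```

```text
ledL [0.4443 0.1874 0.03  ]
ledR [0.4499 0.224  0.03  ]
hfL [0.5642 0.1665 0.04  ]
hfR [0.57   0.2044 0.04  ]
hrL [0.6112 0.159  0.04  ]
hrR [0.6159 0.1967 0.04  ]
screwL [0.5831 0.1412 0.05  ]
screwR [0.5953 0.2217 0.05  ]
```

View pics/wr1c.png

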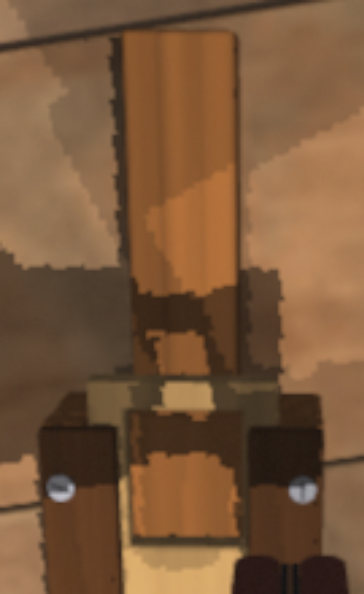

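Call:
send_rows(
  rows=[
    [0.48,-0.52,0,0,-1],
    [0.48,-0.52,0,0,-1],
    [0,0,-0.7,0,-1],
    [0,0,-0.7,0,-1],
    [0,0,-0.7,0,-1],
    [0,0,-0.7,0,-1],
    [0,0,-0.5,0,-1],
    [0,0,0,0,-1],
  ],
)

```text
time: 2.15
tcp_pos: [0.5851, 0.1871, 0.0494]
eef_rot: [-0.224, -3.127, 0.003]
ft_force: [-0.3, 0.2, -0.2]
finger_gap: 0.0008
gripper_force: 0.0
```

Run:
```python
from h import *
c,M=T("wrist");s=manip.sense();print(s["tcp_pos"],s["ft_force"])
a=manip.capture("wrist")[:,:,::-1];cv2.imwrite("pics/wr2.png",a)
c,M=T("side");b=manip.capture("side")[:,:,::-1]
u,v=px(c,M,s["tcp_pos"]).astype(int);print(u,v)
b=cv2.resize(b[v-50:v+50,u-80:u+80],(640,400),interpolation=cv2.INTER_CUBIC)
cv2.imwrite("pics/sd2.png",np.hstack([cv2.resize(a,None,fx=.4,fy=.4)[:,50:206].repeat(1,0), np.zeros((192,4,3),np.uint8)]) if 0 else b)
```

```text
[0.5851 0.1871 0.0494] [-0.3127  0.1754 -0.2078]
323 212
```

View pics/sd2.png

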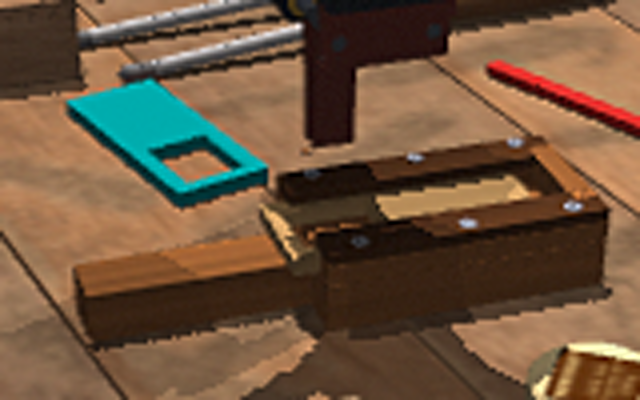

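Run:
```python
from h import *
c,M=T("side")
for p in [(.572,.230,.05),(.5615,.1385,.05),(.446,.2217,.03),(.4426,.185,.03),(.5851,.1871,.0494),(.590,.183,.04),(.5851,.1871,.08)]:
    print(p,(px(c,M,p)-[243,162])*4)
s=manip.sense();print(s["tcp_pos"],s["time"])
im=cv2.imread("pics/wr2.png");cv2.imwrite("pics/wr2c.png",im[180:480,160:500])
```

```text
(0.572, 0.23, 0.05) [267.5478 172.3219]
(0.5615, 0.1385, 0.05) [326.1028 249.6851]
(0.446, 0.2217, 0.03) [ 66.8644 260.7808]
(0.4426, 0.185, 0.03) [ 85.9734 294.0345]
(0.5851, 0.1871, 0.0494) [323.0252 200.9998]
(0.59, 0.183, 0.04) [334.1217 217.0827]
(0.5851, 0.1871, 0.08) [323.4839 151.8101]
[0.5876 0.1873 0.054 ] 2.25
```

View pics/wr2c.png

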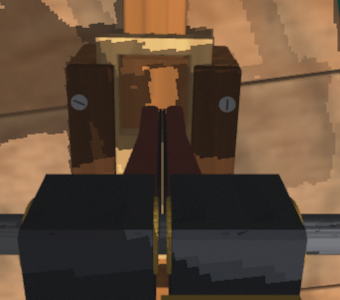

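The side view shows the fingers over the slot. The visible finger ends about 30 mm higher than the TCP, at crop (330,145) instead of (320,200), and the wrist view agrees. I'll go down in small steps and watch the force.

Call:
send_rows(
  rows=[
    [0,0,0,0,-1],
    [0,0,0,0,-1],
    [0,0,-0.1,0,-1],
    [0,0,-0.1,0,-1],
    [0,0,0,0,-1],
    [0,0,0,0,-1],
  ],
)

```text
time: 2.85
tcp_pos: [0.588, 0.1862, 0.0453]
eef_rot: [-0.227, -3.133, 0.0]
ft_force: [0.0, 0.1, 0.8]
finger_gap: 0.0
gripper_force: 0.0
```

Run:
```python
from h import *
s=manip.sense();print(s["tcp_pos"],s["ft_force"],s["finger_gap"])
a=cv2.imread("pics/side0.png").astype(int);b=manip.capture("side")[:,:,::-1].astype(int);cv2.imwrite("pics/sd3.png",b)
d=(abs(a-b).sum(2)>40)
c,M=T("side");print(px(c,M,s["tcp_pos"]))
for v in range(180,225,2):print(v,"".join(".#"[int(x)] for x in d[v,295:350]))
```

```text
[0.588  0.1862 0.0453] [0.0086 0.1456 0.8176] 4.634061572306701e-05
[325.0889 213.7664]
180 .......................#############################.##
182 .......................###############.######..........
184 .......................###############.................
186 .........................#############.................
188 .......................###############.................
190 .......................###############.................
192 .......................###############.................
194 .......................###############.................
196 .......................###############.................
198 .......................###############.................
200 .........................############..................
202 .........................##########..####..............
204 .....................#..#################..............
206 ..................########.###############.............
208 ...................################....................
210 .....................#......................###########
212 ...............#####............####..#.###############
214 ...............######.##...#.............####.#########
216 .................##..................####.#####.####...
218 ........#####...........#..#####.....################..
220 ....########.......#######.############################
222 ...................########.######################.....
224 ....................##################.................[ WARN:0@0.394] global loadsave.cpp:1063 imwrite_ Unsupported depth image for selected encoder is fallbacked to CV_8U.
```

Call:
send_rows(
  rows=[
    [0.05,-0.08,-0.05,0,-1],
    [0,0,-0.1,0,-1],
    [0,0,-0.1,0,-1],
    [0,0,0,0,-1],
    [0,0,0,0,-1],
  ],
)

```text
time: 3.4
tcp_pos: [0.59, 0.1831, 0.0353]
eef_rot: [-0.227, -3.133, 0.0]
ft_force: [0.4, 0.8, 0.5]
finger_gap: 0.0003
gripper_force: 0.0
```

Call:
send_rows(
  rows=[
    [0,0,-0.1,0,-1],
    [0,0,0,0,-1],
    [0,0,-0.07,0,-1],
    [0,0,0,0,-1],
    [0,0,0,0,-1],
  ],
)

```text
time: 3.9
tcp_pos: [0.5902, 0.1831, 0.0287]
eef_rot: [-0.227, -3.133, 0.0]
ft_force: [-0.1, -0.1, -0.2]
finger_gap: 0.0006
gripper_force: 0.0
```

No floor contact at 0.0287, so the tips may indeed be shorter than the TCP. I'll keep probing.

Call:
send_rows(
  rows=[
    [0,0,-0.1,0,-1],
    [0,0,0,0,-1],
    [0,0,-0.1,0,-1],
    [0,0,0,0,-1],
    [0,0,0,0,-1],
  ],
)

```text
time: 4.4
tcp_pos: [0.5901, 0.1831, 0.0206]
eef_rot: [-0.227, -3.133, 0.0]
ft_force: [-0.3, -0.4, -0.8]
finger_gap: 0.0011
gripper_force: 0.0
```

Run:
```python
from h import *
s=manip.sense();print(s["tcp_pos"],s["ft_force"],s["finger_gap"])
b=manip.capture("side")[:,:,::-1];cv2.imwrite("pics/sd4.png",cv2.resize(b[150:260,240:400],None,fx=4.5,fy=4.5,interpolation=cv2.INTER_CUBIC))
c,M=T("side");print((px(c,M,s["tcp_pos"])-[240,150])*4.5)
```

```text
[0.5901 0.1831 0.0206] [-0.3186 -0.3676 -0.7886] 0.0011030420753886726
[389.0151 332.0321]
```

View pics/sd4.png

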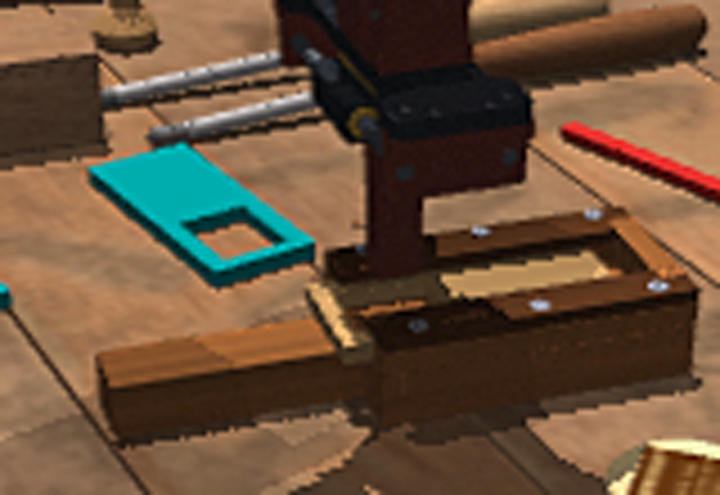

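The side view shows the fingertips at crop (400,275), still above the lips and about 30–40 mm above the reported TCP at (389,332). The real tips are shorter than stated, so I'll go down further and find the floor by force.

Call:
send_rows(
  rows=[
    [0,0,-0.12,0,-1],
    [0,0,-0.12,0,-1],
    [0,0,-0.12,0,-1],
    [0,0,0,0,-1],
    [0,0,0,0,-1],
  ],
)

```text
time: 4.95
tcp_pos: [0.59, 0.1831, 0.0061]
eef_rot: [-0.227, -3.133, 0.0]
ft_force: [-0.1, 0.0, 0.9]
finger_gap: 0.0008
gripper_force: 0.0
```

Call:
send_rows(
  rows=[
    [0,0,-0.1,0,-1],
    [0,0,0,0,-1],
    [0,0,0,0,-1],
  ],
)

```text
time: 5.25
tcp_pos: [0.5902, 0.1831, 0.0023]
eef_rot: [-0.227, -3.133, 0.0]
ft_force: [-0.1, 0.5, 0.1]
finger_gap: 0.0004
gripper_force: 0.0
```

Call:
send_rows(
  rows=[
    [0,0,-0.1,0,-1],
    [0,0,0,0,-1],
    [0,0,0,0,-1],
  ],
)

```text
time: 5.55
tcp_pos: [0.5901, 0.1831, -0.0018]
eef_rot: [-0.227, -3.133, 0.0]
ft_force: [-0.1, 0.7, 0.8]
finger_gap: 0.0003
gripper_force: 0.0
```

Call:
send_rows(
  rows=[
    [0,0,-0.07,0,-1],
    [0,0,0,0,-1],
    [0,0,0,0,-1],
  ],
)

```text
time: 5.85
tcp_pos: [0.5901, 0.1831, -0.0045]
eef_rot: [-0.227, -3.133, 0.0]
ft_force: [0.8, 1.1, 0.3]
finger_gap: 0.0001
gripper_force: 0.0
```

Call:
send_rows(
  rows=[
    [0,0,-0.07,0,-1],
    [0,0,0,0,-1],
    [0,0,0,0,-1],
  ],
)

```text
time: 6.15
tcp_pos: [0.5906, 0.1833, -0.0066]
eef_rot: [0.227, 3.132, 0.001]
ft_force: [-1.2, 0.0, 3.2]
finger_gap: 0.0005
gripper_force: 1.6
```

Call:
send_rows(
  rows=[
    [0,0,-0.05,0,-1],
    [0,0,0,0,-1],
    [0,0,0,0,-1],
  ],
)

```text
time: 6.45
tcp_pos: [0.5907, 0.1832, -0.0067]
eef_rot: [0.227, 3.132, 0.001]
ft_force: [-3.8, -0.7, 12.0]
finger_gap: 0.0006
gripper_force: 5.9
```

Contact came at -0.0066, so the tip is about 37 mm short of the TCP if this is the floor. I'll raise 3 mm and pull gently, then check that the slide follows.

Call:
send_rows(
  rows=[
    [0,0,0.13,0,-1],
    [0,0,0,0,-1],
    [-0.2,0.029,0,0,-1],
    [-0.2,0.029,0,0,-1],
    [-0.2,0.029,0,0,-1],
    [-0.2,0.029,0,0,-1],
    [-0.2,0.029,0,0,-1],
    [0,0,0,0,-1],
    [0,0,0,0,-1],
  ],
)

```text
time: 7.35
tcp_pos: [0.5501, 0.1891, -0.0037]
eef_rot: [0.226, 3.133, 0.0]
ft_force: [0.0, -0.7, -0.3]
finger_gap: 0.0003
gripper_force: 0.0
```

```bash
cat > tr.py <<'E'
from h import *
# pale fraction along ledge/guide axis seen from side cam, at near overhang of slide top (z=.04, guide y=-25mm), 4 mm steps
s=manip.sense();print(s["tcp_pos"],s["ft_force"],s["time"])
b=manip.capture("side");c,M=T("side");cv2.imwrite("pics/tr_%d.png"%(s["time"]*100),b[:,:,::-1])
t=-.145;ex=np.array([np.cos(t),np.sin(t),0]);ey=np.array([-np.sin(t),np.cos(t),0]);o=np.array([.568,.1857,.04])
for yy in(-.026,0,.026):
  print(yy,[(int(x*1000),*[int(k) for k in b[tuple(px(c,M,o+x*ex+yy*ey).round().astype(int)[::-1])]]) for x in np.arange(-.13,.03,.01)])
E
python3 tr.py
```

```text
[ 0.5501  0.1891 -0.0037] [ 0.0123 -0.6537 -0.2921] 7.35
-0.026 [(-130, 52, 33, 20), (-120, 126, 74, 40), (-110, 150, 91, 50), (-100, 144, 91, 48), (-90, 148, 91, 48), (-80, 152, 93, 50), (-70, 148, 92, 51), (-60, 145, 92, 49), (-50, 67, 42, 23), (-40, 103, 79, 49), (-30, 72, 55, 37), (-20, 70, 54, 35), (-10, 61, 45, 29), (0, 69, 53, 34), (9, 32, 18, 9), (19, 31, 23, 19)]
0 [(-130, 163, 118, 81), (-120, 167, 120, 83), (-110, 176, 126, 86), (-100, 184, 131, 90), (-90, 168, 111, 66), (-80, 158, 114, 80), (-70, 139, 99, 67), (-60, 141, 102, 73), (-50, 144, 102, 69), (-40, 70, 54, 33), (-30, 49, 30, 22), (-20, 41, 20, 17), (-10, 40, 20, 17), (0, 64, 45, 27), (9, 65, 48, 31), (19, 181, 139, 89)]
0.026 [(-130, 172, 126, 88), (-120, 185, 132, 92), (-110, 175, 127, 86), (-100, 167, 117, 79), (-90, 176, 123, 83), (-80, 182, 129, 87), (-70, 166, 115, 76), (-60, 183, 128, 89), (-50, 147, 105, 72), (-40, 83, 62, 42), (-30, 165, 127, 82), (-20, 34, 14, 16), (-10, 41, 20, 20), (0, 41, 21, 18), (9, 27, 15, 6), (19, 27, 14, 9)]
```

The slide's front edge has moved from about 12 to about 40 mm beyond the mouth, so it follows. I'll draw the remaining ~130 mm.

Call:
send_rows(
  rows=[
    [-0.2,0.029,0,0,-1],
    [-0.2,0.029,0,0,-1],
    [-0.2,0.029,0,0,-1],
    [-0.2,0.029,0,0,-1],
    [-0.2,0.029,0,0,-1],
    [-0.2,0.029,0,0,-1],
    [-0.2,0.029,0,0,-1],
    [-0.2,0.029,0,0,-1],
    [-0.2,0.029,0,0,-1],
    [-0.2,0.029,0,0,-1],
    [0,0,0,0,-1],
  ],
)

```text
time: 8.5
tcp_pos: [0.4689, 0.2008, -0.0042]
eef_rot: [-0.226, -3.132, 0.0]
ft_force: [0.4, -0.1, -0.1]
finger_gap: 0.0003
gripper_force: 0.0
```

Call:
send_rows(
  rows=[
    [-0.2,0.029,0,0,-1],
    [-0.2,0.029,0,0,-1],
    [-0.2,0.029,0,0,-1],
    [-0.2,0.029,0,0,-1],
    [-0.2,0.029,0,0,-1],
    [-0.15,0.022,0,0,-1],
    [-0.1,0.015,0,0,-1],
    [0,0,0,0,-1],
    [0,0,0,0,-1],
  ],
)

```text
time: 9.4
tcp_pos: [0.4202, 0.2078, -0.0039]
eef_rot: [0.227, 3.133, 0.0]
ft_force: [0.2, -0.2, 0.6]
finger_gap: 0.0004
gripper_force: 0.0
```

Run:
```python
from h import *
s=manip.sense();c,M=T("wrist");np.save("M5.npy",M);print(s["tcp_pos"],s["ft_force"])
a=manip.capture("wrist")[:,:,::-1];b=manip.capture("side")[:,:,::-1];t=manip.capture("top")[:,:,::-1]
cv2.imwrite("pics/wr5.png",a);cv2.imwrite("pics/sd5.png",b);cv2.imwrite("pics/top5.png",t)
x=cv2.resize(b[150:275,200:360],(512,400),interpolation=cv2.INTER_CUBIC)
y=cv2.resize(t[150:310,230:345],(288,400),interpolation=cv2.INTER_CUBIC)
cv2.imwrite("pics/v5.png",np.hstack([x,y]))
```

```text
[ 0.4202  0.2078 -0.0039] [ 0.1931 -0.1719  0.6052]
```

View pics/v5.png

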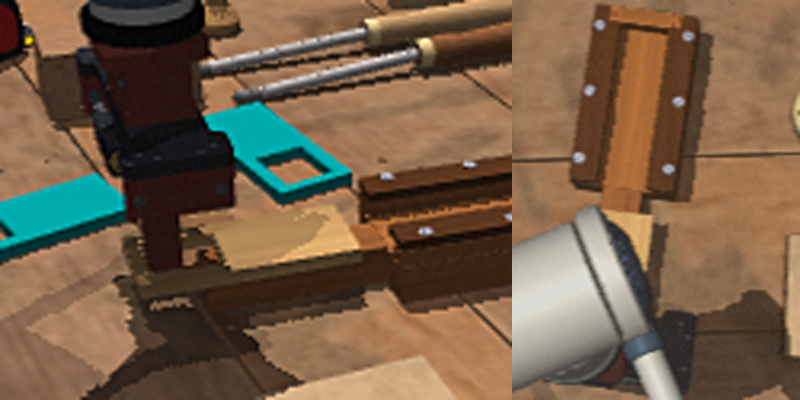

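The slide lies level on the ledge, and bare ledge shows between its rear end and the lips (top crop (625,198)). Now I'll lift out, open and go above the grip point.

Call:
send_rows(
  rows=[
    [0.08,-0.012,0,0,-1],
    [0,0,0,0,-1],
    [0,0,0.4,0,-1],
    [0,0,0.7,0,-1],
    [0,0,0.7,0,-1],
    [0.5,-0.07,0.7,0,0.8],
    [0.5,-0.07,0.5,0,1],
    [0.45,-0.07,0,0,1],
    [0,0,0,0,1],
    [0,0,0,0,1],
    [0,0,0,0,1],
  ],
)

```text
time: 10.65
tcp_pos: [0.4804, 0.199, 0.1152]
eef_rot: [-0.226, -3.132, 0.001]
ft_force: [0.1, -0.1, 0.5]
finger_gap: 0.0454
gripper_force: 0.0
```

```bash
cat > seg.py <<'E'
from h import *
s=manip.sense();c,M=T("wrist");print(s["tcp_pos"],s["eef_rot"],s["finger_gap"],s["time"])
a=manip.capture("wrist");cv2.imwrite("pics/wr6.png",a[:,:,::-1]);np.save("M6.npy",M)
ex=np.array([.9895,-.1445,0]);ey=np.array([.1445,.9895,0])
C=np.array([.4746,.1993,.04])
# sample rectified patch at z=.04, 1 mm/px, x -90..90 (cols), y -45..45 (rows)
X,Y=np.meshgrid(np.arange(-100,100),np.arange(-50,50))
P=C+X[...,None]/1000*ex+Y[...,None]/1000*ey
f=240/np.tan(np.radians(c["fov_y"]/2));q=(P-M[:3,3])@M[:3,:3]
m=(np.array([c["cx"],c["cy"]])+f*q[...,:2]/q[...,2:]).astype(np.float32)
r=cv2.remap(a[:,:,::-1],m[...,0],m[...,1],cv2.INTER_LINEAR);cv2.imwrite("pics/rect6.png",cv2.resize(r,None,fx=4,fy=4))
E
python3 seg.py
```

```text
[0.4804 0.199  0.1152] [-0.2265 -3.1318  0.0007] 0.04536908168629334 10.65
```

View pics/rect6.png

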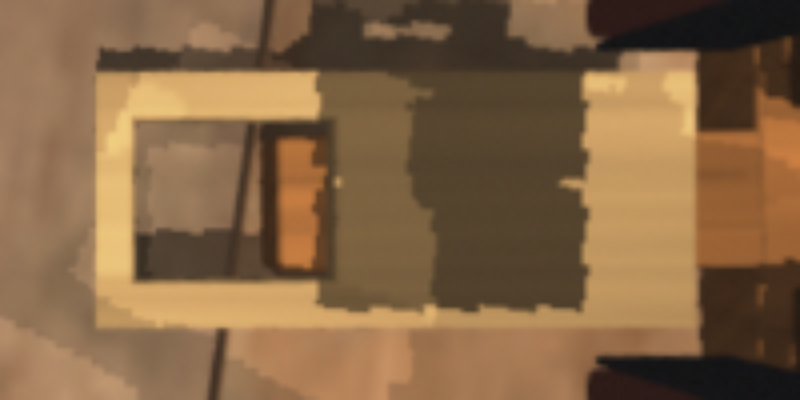

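The rectified view shows the slide flat and square to the guide: centre 0.8 mm from expected, 150 × 64 mm, yaw −0.145. The fingers are still opening. I'll centre the gripper 10 mm behind the middle of the slide and go down.

Call:
send_rows(
  rows=[
    [0.09,-0.025,0,0,1],
    [0,0,0,0,1],
    [0,0,0,0,1],
    [0,0,0,0,1],
    [0,0,-0.5,0,1],
    [0,0,-0.5,0,1],
    [0,0,-0.5,0,1],
    [0,0,-0.5,0,1],
    [0,0,-0.3,0,1],
    [0,0,0,0,1],
    [0,0,0,0,1],
  ],
)

```text
time: 11.8
tcp_pos: [0.4852, 0.198, 0.0247]
eef_rot: [0.227, 3.133, 0.0]
ft_force: [0.5, 0.3, -0.1]
finger_gap: 0.0879
gripper_force: 0.0
```

Call:
send_rows(
  rows=[
    [0,0,-0.2,0,1],
    [0,0,-0.2,0,1],
    [0,0,-0.15,0,1],
    [0,0,-0.1,0,1],
    [0,0,-0.08,0,1],
    [0,0,0,0,1],
    [0,0,0,0,1],
  ],
)

```text
time: 12.5
tcp_pos: [0.4851, 0.1979, -0.0051]
eef_rot: [0.227, 3.133, 0.0]
ft_force: [-0.6, 0.0, 0.1]
finger_gap: 0.0879
gripper_force: 0.0
```

Call:
send_rows(
  rows=[
    [0,0,0,0,0.2],
    [0,0,0,0,0.2],
    [0,0,0,0,0.2],
    [0,0,0,0,0.2],
    [0,0,0,0,0.2],
    [0,0,0,0,0.2],
    [0,0,0,0,0.2],
    [0,0,0,0,0.2],
  ],
)

```text
time: 13.3
tcp_pos: [0.4851, 0.1979, -0.005]
eef_rot: [0.227, 3.133, 0.0]
ft_force: [0.1, -0.4, 1.4]
finger_gap: 0.0636
gripper_force: 30.0
```

Call:
send_rows(
  rows=[
    [0,0,0.1,0,0.2],
    [0,0,0.1,0,0.2],
    [0,0,0,0,0.2],
    [0,0,0,0,0.2],
  ],
)

```text
time: 13.7
tcp_pos: [0.4851, 0.198, 0.0029]
eef_rot: [0.227, 3.133, 0.0]
ft_force: [1.0, -0.3, -0.9]
finger_gap: 0.0636
gripper_force: 30.0
```

```bash
cat > chk.py <<'E'
from h import *
# fit slide top height in side view: score of predicted outline vs image gradients, for z and pitch about gripper y
import sys
s=manip.sense();print(s["tcp_pos"],s["ft_force"],s["finger_gap"],s["torque"])
c,M=T("side");b=manip.capture("side");g=cv2.cvtColor(b,cv2.COLOR_RGB2GRAY).astype(float);g=cv2.GaussianBlur(g,(0,0),.8)
G=np.hypot(cv2.Sobel(g,6,1,0),cv2.Sobel(g,6,0,1)).astype(np.float32)
Y=R.from_rotvec(s["eef_rot"]).as_matrix()[:,1];Y=Y if Y[1]>0 else -Y;X=np.array([Y[1],-Y[0],0])
dz,off=float(sys.argv[1]),.0105
L=np.linspace(-.085,.065,60)
best=[]
for z in np.arange(-.008,.0081,.001):
  for p in np.arange(-.12,.121,.02):
    t=s["tcp_pos"]+np.array([0,0,dz+z])+0*X
    ps=[t+l*X-.032*Y+np.array([0,0,l*p-h]) for l in L for h in(0,.01)]
    ps+=[t-.085*X+m*Y+np.array([0,0,-.085*p-h]) for m in np.linspace(-.032,.032,25) for h in(0,.01)]
    q=np.array([px(c,M,k) for k in ps],np.float32)
    best.append((float(np.clip(cv2.remap(G,q[:,:1],q[:,1:],1),0,80).mean()),round(z,3),round(p,3)))
best.sort();print(best[-5:])
E
python3 chk.py 0.045
```

```text
[0.4851 0.198  0.0029] [ 1.0199 -0.3006 -0.9084] 0.06364126674786785 [-0.0167 -0.0279  0.0194]
[(68.25977325439453, np.float64(-0.001), np.float64(0.02)), (68.45218658447266, np.float64(-0.001), np.float64(-0.02)), (68.5462875366211, np.float64(-0.002), np.float64(-0.02)), (68.88550567626953, np.float64(-0.002), np.float64(0.0)), (69.00606536865234, np.float64(-0.001), np.float64(0.0))]
```

The grip holds: level, gap 64 mm, and the side-view outline fits with zero pitch. I'll refine the spares' pose with an outline fit in both original views while lifting.

Call:
send_rows(
  rows=[
    [0,0,0.3,0,0.2],
    [0,0,0.5,0,0.2],
    [0,0,0.5,0,0.2],
    [0,0,0.5,0,0.2],
    [0,0,0.4,0,0.2],
    [0,0,0,0,0.2],
  ],
)

```text
time: 14.35
tcp_pos: [0.4865, 0.1985, 0.0943]
eef_rot: [0.227, 3.129, 0.003]
ft_force: [0.5, -0.2, -1.0]
finger_gap: 0.0635
gripper_force: 30.0
```

Run:
```python
from h import *
from scipy.optimize import minimize
def setup(n):
    c,M=T(n);g=cv2.GaussianBlur(cv2.imread(f"pics/{n}0.png",0).astype(np.float32),(0,0),1.)
    return c,M,np.clip(np.hypot(cv2.Sobel(g,5,1,0),cv2.Sobel(g,5,0,1)),0,80).astype(np.float32)
S={n:setup(n) for n in("top","side")}
l=np.linspace(-1,1,60)
# top face outline and hole outline
O=np.vstack([np.c_[75*l,32+0*l],np.c_[75*l,-32+0*l],np.c_[75+0*l,32*l],np.c_[-75+0*l,32*l],np.c_[-40+25*l,20+0*l],np.c_[-40+25*l,-20+0*l],np.c_[-15+0*l,20*l],np.c_[-65+0*l,20*l]])/1000
def sc(p,ns):
    co,si=np.cos(p[2]),np.sin(p[2]);P=np.c_[p[0]+co*O[:,0]-si*O[:,1],p[1]+si*O[:,0]+co*O[:,1],0*O[:,0]+.02]
    t=0
    for n in ns:
        c,M,G=S[n];q=np.array([px(c,M,k) for k in P],np.float32);t-=cv2.remap(G,q[:,:1],q[:,1:],1).mean()
    return t
for ns in(["top"],["side"],["top","side"]):
    r=min((minimize(sc,np.array([.6841,-.1808,-.104])+d,args=(ns,),method="Nelder-Mead",options=dict(initial_simplex=np.array([.6841,-.1808,-.104])+d+np.array([[0,0,0],[.003,0,0],[0,.003,0],[0,0,.02]]))) for d in np.array([[0,0,0],[.003,.002,0],[-.003,-.002,0]])),key=lambda r:r.fun)
    print(ns,r.x,r.fun)
s=manip.sense();print(s["tcp_pos"],s["finger_gap"])
```

```text
['top'] [ 0.6837 -0.1806 -0.1182] -77.6688461303711
['side'] [ 0.6839 -0.1843 -0.1027] -76.9795913696289
['top', 'side'] [ 0.6841 -0.183  -0.091 ] -147.1012420654297
[0.4865 0.1985 0.0943] 0.06348538445701699
```

Call:
send_rows(
  rows=[
    [0.12,-0.22,0,0.006,0.2],
    [0.24,-0.44,0,0.007,0.2],
    [0.35,-0.64,0,0.007,0.2],
    [0.35,-0.64,0,0.006,0.2],
    [0.35,-0.64,0,0,0.2],
    [0.35,-0.64,0,0,0.2],
    [0.35,-0.64,0,0,0.2],
    [0.35,-0.64,0,0,0.2],
    [0.35,-0.64,0,0,0.2],
    [0.35,-0.64,0,0,0.2],
    [0.35,-0.64,0,0,0.2],
    [0.35,-0.64,0,0,0.2],
  ],
)

```text
time: 15.55
tcp_pos: [0.639, -0.0863, 0.0886]
eef_rot: [-0.163, -3.134, -0.0]
ft_force: [0.2, 0.3, -1.6]
finger_gap: 0.0638
gripper_force: 30.0
```

Call:
send_rows(
  rows=[
    [0.35,-0.64,0,0,0.2],
    [0.35,-0.64,0,0,0.2],
    [0.35,-0.64,0,0,0.2],
    [0.24,-0.44,0,0,0.2],
    [0.1,-0.2,0,0,0.2],
    [0,0,0,0,0.2],
    [0,0,0,0,0.2],
    [0,0,0,0,0.2],
  ],
)

```text
time: 16.35
tcp_pos: [0.6947, -0.1858, 0.0908]
eef_rot: [-0.161, -3.137, -0.001]
ft_force: [-0.3, -0.5, -0.2]
finger_gap: 0.0637
gripper_force: 30.0
```

Call:
send_rows(
  rows=[
    [0,0.06,0,0,0.2],
    [0,0,-0.2,0,0.2],
    [0,0,-0.4,0,0.2],
    [0,0,-0.4,0,0.2],
    [0,0,-0.4,0,0.2],
    [0,0,-0.4,0,0.2],
    [0,0,-0.3,0,0.2],
    [0,0,-0.2,0,0.2],
    [0,0,-0.1,0,0.2],
    [0,0,0,0,0.2],
    [0,0,0,0,0.2],
    [0,0,0,0,0.2],
  ],
)

```text
time: 17.55
tcp_pos: [0.6957, -0.1847, -0.0039]
eef_rot: [0.163, 3.136, -0.001]
ft_force: [0.3, 0.7, 0.1]
finger_gap: 0.0637
gripper_force: 30.0
```

```bash
python3 chk.py 0.045
```

```text
[ 0.6957 -0.1847 -0.0039] [0.3316 0.7082 0.0973] 0.06372078615459359 [ 0.0395  0.0339 -0.0365]
[(58.174102783203125, np.float64(0.006), np.float64(-0.04)), (58.44369125366211, np.float64(0.007), np.float64(-0.02)), (58.659576416015625, np.float64(0.008), np.float64(-0.02)), (58.93730545043945, np.float64(0.008), np.float64(0.0)), (59.02384948730469, np.float64(0.005), np.float64(-0.06))]
```

Call:
send_rows(
  rows=[
    [0,0.03,-0.1,0,0.2],
    [0,0,-0.07,0,0.2],
    [0,0,0,0,0.2],
    [0,0,0,0,0.2],
  ],
)

```text
time: 18.0
tcp_pos: [0.6948, -0.1832, -0.0124]
eef_rot: [-0.163, -3.137, -0.0]
ft_force: [1.0, -0.7, -1.2]
finger_gap: 0.0637
gripper_force: 30.0
```

Call:
send_rows(
  rows=[
    [0,0,-0.05,0,0.2],
    [0,0,0,0,0.2],
    [0,0,0,0,0.2],
  ],
)

```text
time: 18.3
tcp_pos: [0.695, -0.1833, -0.0141]
eef_rot: [-0.163, -3.137, -0.0]
ft_force: [0.3, -0.4, -1.1]
finger_gap: 0.064
gripper_force: 30.0
```

Call:
send_rows(
  rows=[
    [0,0,-0.03,0,0.2],
    [0,0,0,0,0.2],
    [0,0,0,0,0.2],
  ],
)

```text
time: 18.6
tcp_pos: [0.6952, -0.1833, -0.0149]
eef_rot: [0.163, 3.137, -0.0]
ft_force: [0.5, -0.3, 0.3]
finger_gap: 0.0637
gripper_force: 30.0
```

Call:
send_rows(
  rows=[
    [0,0,-0.03,0,0.2],
    [0,0,0,0,0.2],
    [0,0,0,0,0.2],
  ],
)

```text
time: 18.9
tcp_pos: [0.6952, -0.1834, -0.0149]
eef_rot: [0.163, 3.136, -0.001]
ft_force: [-2.6, -0.2, 4.8]
finger_gap: 0.0635
gripper_force: 30.0
```

Contact came at −0.0149, as predicted (−0.015). I'll release slowly and rise.

Call:
send_rows(
  rows=[
    [0,0,0,0,0.5],
    [0,0,0,0,0.6],
    [0,0,0,0,0.8],
    [0,0,0,0,0.9],
    [0,0,0,0,0.9],
    [0,0,0,0,0.9],
    [0,0,0,0,0.9],
  ],
)

```text
time: 19.6
tcp_pos: [0.695, -0.1833, -0.0164]
eef_rot: [-0.163, -3.137, 0.0]
ft_force: [0.3, -0.4, 0.0]
finger_gap: 0.0834
gripper_force: 0.0
```

Call:
send_rows(
  rows=[
    [0,0,0.2,0,0.9],
    [0,0,0.6,0,0.9],
    [0,0,0.8,0,0.9],
    [0,0,0.8,0,0.9],
    [-0.5,0.5,0.5,0,0.9],
    [-0.5,0.8,0,0,0.9],
    [-0.5,0.8,0,0,0.9],
    [-0.5,0.8,0,0,0.9],
    [-0.5,0.8,0,0,0.9],
    [-0.5,0.8,0,0,0.9],
    [-0.5,0.8,0,0,0.9],
    [0,0,0,0,0.9],
  ],
)

```text
time: 20.8
tcp_pos: [0.5536, 0.0321, 0.1011]
eef_rot: [0.157, 3.136, 0.002]
ft_force: [0.2, 0.3, -0.5]
finger_gap: 0.0835
gripper_force: 0.0
```

Run:
```python
from h import *
from scipy.optimize import minimize
s=manip.sense();print(s["tcp_pos"],s["finger_gap"])
l=np.linspace(-1,1,60)
O=np.vstack([np.c_[75*l,32+0*l],np.c_[75*l,-32+0*l],np.c_[75+0*l,32*l],np.c_[-75+0*l,32*l],np.c_[-40+25*l,20+0*l],np.c_[-40+25*l,-20+0*l],np.c_[-15+0*l,20*l],np.c_[-65+0*l,20*l]])/1000
for n in("top","side"):
    im=manip.capture(n)[:,:,::-1];cv2.imwrite(f"pics/{n}9.png",im);c,M=T(n)
    for f,z in((f"pics/{n}0.png",.02),(f"pics/{n}9.png",.03),(f"pics/{n}9.png",.02)):
        g=cv2.GaussianBlur(cv2.imread(f,0).astype(np.float32),(0,0),1.);G=np.clip(np.hypot(cv2.Sobel(g,5,1,0),cv2.Sobel(g,5,0,1)),0,80).astype(np.float32)
        def sc(p):
            co,si=np.cos(p[2]),np.sin(p[2]);P=np.c_[p[0]+co*O[:,0]-si*O[:,1],p[1]+si*O[:,0]+co*O[:,1],0*O[:,0]+z]
            q=np.array([px(c,M,k) for k in P],np.float32);return -cv2.remap(G,q[:,:1],q[:,1:],1).mean()
        p0=np.array([.684,-.182,-.104])
        r=min((minimize(sc,p0+d,method="Nelder-Mead",options=dict(initial_simplex=p0+d+np.array([[0,0,0],[.003,0,0],[0,.003,0],[0,0,.02]]))) for d in np.array([[0,0,0],[.004,.002,0],[-.004,-.002,0],[.002,-.004,.02],[-.002,.004,-.02]])),key=lambda r:r.fun)
        print(n,f,z,r.x,r.fun)
```

```text
[0.5536 0.0321 0.1011] 0.08354638722309152
top pics/top0.png 0.02 [ 0.6838 -0.1806 -0.1164] -77.66876983642578
top pics/top9.png 0.03 [ 0.6815 -0.1795 -0.1156] -78.78507232666016
top pics/top9.png 0.02 [ 0.6844 -0.1818 -0.1192] -78.74600219726562
side pics/side0.png 0.02 [ 0.6839 -0.1843 -0.1026] -76.97886657714844
side pics/side9.png 0.03 [ 0.6813 -0.1836 -0.1099] -77.08072662353516
side pics/side9.png 0.02 [ 0.6922 -0.1747 -0.1124] -77.037353515625
```

Both views put the slide at 0.03 m height, about 2.5 mm from the spares' centre and parallel within 0.01 rad. The robot is clear, so I'll hand in.

```bash
python3 -c "
from workcell import manip
print(manip.finish_job())"
```

```text
the job is handed in; nothing more can be done
None
```

The slide was drawn out level onto the ledge and set on the spares, about 2.5 mm off their centre and parallel within about 0.01 rad by camera; the job is handed in at about 21 s, with no verdict returned.

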